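Draw the safety bolt of the spice chest

TASK

Unbolt the lid of the low wooden spice chest: press its spring safety catch (the long flat bar beside the bolt) down with one fingertip and, keeping it down all the way, push the upright tab of the bolt with the other fingertip until the bolt is fully open. Then let go, so that the catch springs up again and locks the bolt open. Grasp nothing, and leave the jars and other small things standing where they are.

Things in the scene. Friction and masses are not known exactly. Their poses are not given: they have to be found in the camera images.
- chest: Low wooden chest, 270 (x) x 360 (y) mm, lid surface 90 mm above the table. It cannot move on the table, but stands anywhere, turned up to 0.45 rad. Origin: centre of its underside, z up. The bolt plate is screwed on its lid.
- bolt_plate: Dark steel base plate of the bolt, 114 (x) x 150 (y) mm. Origin: its underside, on the lid surface; z up. The bolt runs at x = +30 mm and slides along +y to open; the catch's press bar lies at x = -32 mm. The keeper (square staple) stands at x = +30, y = -85 mm. Guides, housing, keeper and bolt bar all stay below 25 mm above the lid; only press bar and tab stand higher.
- tab (a point): Centre of the thumb tab, an upright steel plate that moves with the bolt: 34 mm wide (x of bolt_plate), 12 mm thick (y, the sliding direction), 22 to 56 mm above the lid; this point is 39 mm above it. Bolt home: x = +30, y = -9 mm on bolt_plate. On its -y side there is free room, above 25 mm height, for a fingertip to push it towards +y.
- bar_top (a point): Centre of the top face of the catch's press bar: flat aluminium, 26 mm wide (x), 110 mm long (y, from -65 to +45 mm on bolt_plate), top face 34 mm above the lid when up, 26 mm pressed right down. It moves straight down wherever along its length it is pressed; a fingertip may slide along it while pressing.
- catch (a joint): How far the spring press bar is pressed, m: 0 = up (its rest), 0.008 = right down. The spring needs about 2 N to start and 5 to 6 N fully down, and lifts the bar again when released. Up, its tooth stands in a notch of the bolt; it must be at least 5 mm down for the bolt to slide.
- bolt (a joint): How far the bolt is drawn, m: 0 = home in the keeper, 0.040 = fully open, at its stop. With the catch up it moves only 4 mm and then jams. From 0.035 on a second notch stands over the tooth, so that the catch can spring up again and lock the bolt open. Sliding it takes about 3 N; it stays where it is left.
- tin: Bystander on the lid: small plain metal tin, 44 mm across, 40 mm high; origin at its underside.
- weight: Bystander on the lid: brass scale weight with a knob, 38 mm across, 42 mm high; origin at its underside.
- stopper: Bystander on the chest: cork stopper, 40 mm across, 28 mm high; origin at its underside.
- jar_a: Bystander on the table beside the chest: glass jar with red lid, 80 mm across, 110 mm high; origin at its underside.
- jar_b: Bystander on the table beside the chest: smaller glass jar with red lid, 68 mm across, 95 mm high; origin at its underside.
- cup: Bystander on the table beside the chest: white cup, 72 mm across, 60 mm high; origin at its underside.
- scoop: Bystander on the table beyond the chest: wooden spoon, 200 mm long; origin at its underside, x along its length.

How it is judged:
By the outcome, as a careful person would: the job done as asked, in the order asked, and still so for the second after the job is handed in, with the robot touching nothing.
It also fails if it takes over 32 s, if anything falls off the work surface, if the arm or the gripper's body presses on something with over 40 N, if the wrist force passes 120 N, or if a joint passes its speed limit or range.

ROBOT

A 6-joint arm with a two-finger parallel gripper is mounted at the origin on the work surface. World frame = base frame: x ahead of the robot, y to its left, z up, the work surface at z = 0. Lengths are in m, angles in rad, forces in N, time in s.
With the tool pointing down it reaches from about 0.3 to 0.775 m from the base axis. Payload 14.6 kg.
Tool frame: the origin (TCP) lies on the centre line of the jaws, within the pads' length; the fingertips stand 19 mm ahead of it and the grasp point (between the pads) is the TCP; y points along the fingers, x is the direction in which the jaws open and shut, and the axes are right-handed (so a half turn about y gives the same grasp; the last joint's range is limited). The gripper opens to 94 mm and grips with 3 to 60 N. Pads are 16 mm wide; open, the fingers measure 119 mm over their backs; the gripper's body (75 mm by 177 mm) begins 78 mm behind the grasp point.
Start: joints at [-1.281, 0.3, 1.521, -0, 1.321, -0.067], TCP at [0.192, -0.515, 0.203] pointing down, gripper open.
Joint ranges: [-3.03, 3.03], [-0.79, 2.21], [0.23, 2.52], [-1.04, 4.18], [0, 3.07], [-2.55, 2.55]. Speed limits (rad/s): [2.22, 2.22, 2.57, 3.14, 3.14, 3.14].

INTERFACE

Orientations are given as [roll, pitch, yaw] about the fixed x, y, z axes, in that order (R = Rz(yaw) Ry(pitch) Rx(roll)).
In Python, from station import get_obs, cams, workorder gives the robot as it stands.
- The arm moves only by the shell command python3 -m handwheel 'ROWS' [FORCE]. ROWS is JSON, a list of rows, each an object of numbers: "fingers": the opening, from -1 (shut) to 1 (fully open); "x", "y", "z": the shift along the tool's x, y, z in m; "spin": the turn about the tool's y in degrees. In form: [{"fingers": .., "x": .., "y": .., "z": .., "spin": ..}, ...]. A call has exactly 10 rows; each row is the pose to reach, as a shift and turn from the pose commanded when the call began, along the tool's axes at that moment; what a row does not reach only later rows make up. A row lasts 1/10 s, in which the tool goes at most 50 mm and 8.59 degrees, less where a joint would pass 70% of its speed; a pose out of reach is approached as far as the arm can. A call with a gripper value outside its range is refused whole. The fingers move at their own pace and stop on an object; FORCE is the grip in N (left out, the last holds). Time passes only in rows, so rows that repeat a pose let the fingers close, or fill a call up. It gives the time, the measured TCP pose, the force and the opening at its end, in the units of the state.
- get_obs(): the state, without advancing time (a new reading comes with each control period).
- cams.camera(name): name is "scene" or "top"; returns (picture, depth): 480x640x3 uint8, red, green, blue; 480x640 float32, m along the optical axis (not along the pixel's ray), 0 where there is no reading.
- cams.get_calibration(name): a dict with "fx", "fy", "cx", "cy" (pixels), "view" (4x4, takes a point from world to camera coordinates). Camera axes: x right, y down, z forward; pixel columns grow to the right and rows downward; lengths in m; the calibration is good to about 2 mm. A picture is of the moment at which its call begins. get_calibration takes no time and is no camera call.
- workorder.hand_in(): hands the job in, once; it reports no verdict.
The state is a dict: "time_s": time; "qpos": joint angles; "joint_vel": joint speeds; "tau": joint torques, N m; "ee_pos": TCP position; "eef_rot": TCP orientation; "force": force on the tool from outside, world axes, zero at the start; "moment": the same for the moment, N m; "grip_width": finger opening in m.
Only numpy, scipy, OpenCV 4.12 (cv2) and the standard library are available. Lean on these libraries where they do the work, as an engineer would, in place of code of your own. Each camera call takes 0.05 s, during which the arm holds its last target. There are 200 camera calls.

## Working session

There is one attempt and no reset: what is moved stays moved. The work goes in short steps, Python scripts to look and compute and a shell command to move; the robot and the scene stay as the last step left them, time stands still between calls to the robot, and variables do not carry over. Pictures are saved under pics/ and viewed, about 8 in all and at most 12, crops included, and the job is handed in when it is done.

```bash
ls; mkdir -p pics
python3 - <<'E'
from station import get_obs,cams
import cv2,numpy as np
print(get_obs())
for n in("top","scene"):
    p,d=cams.camera(n); cv2.imwrite(f"pics/{n}0.png",p[:,:,::-1]); np.savez(f"{n}0.npz",p=p,d=d); print(n,cams.get_calibration(n))
E
```

```text
pics
{'time_s': 0.0, 'qpos': array([-1.28061801e+00,  3.00444550e-01,  1.52161430e+00,  4.22280598e-06,
        1.32069688e+00, -6.65691068e-02]), 'joint_vel': array([ 0.00063534,  0.00045367, -0.00034363,  0.00059147, -0.00088469,
        0.00019875]), 'tau': array([ 2.42363712e-03, -5.31799364e+01, -3.52728331e+01,  7.09270779e-02,
        2.44835968e-02, -8.25109078e-05]), 'ee_pos': array([ 0.19200987, -0.51509778,  0.20238684]), 'eef_rot': array([-1.57071488e+00,  1.16023183e-03, -1.21404991e+00]), 'force': array([-1.29126082, -0.55342725, -0.62023427]), 'moment': array([ 0.00654967, -0.00765026, -0.01533276]), 'grip_width': 0.0940350301562587}
top {'fx': 468.66664399949514, 'fy': 468.66664399949514, 'cx': 323.00573771967584, 'cy': 239.16639912621864, 'view': array([[ 0.02823055, -0.9995816 ,  0.00629768,  0.06564415],
       [-0.9939784 , -0.0287385 , -0.10574039,  0.58891213],
       [ 0.10587714, -0.00327465, -0.99437383,  1.19941238],
       [ 0.        ,  0.        ,  0.        ,  1.        ]])}
scene {'fx': 443.9108744887782, 'fy': 443.9108744887782, 'cx': 317.0839583222586, 'cy': 247.40498337875354, 'view': array([[ 0.82449998,  0.56579175, -0.00891549, -0.53172403],
       [ 0.34494147, -0.51503091, -0.78470284, -0.08187271],
       [-0.44857014,  0.64391215, -0.61980801,  1.2561387 ],
       [ 0.        ,  0.        ,  0.        ,  1.        ]])}
```

View pics/top0.png

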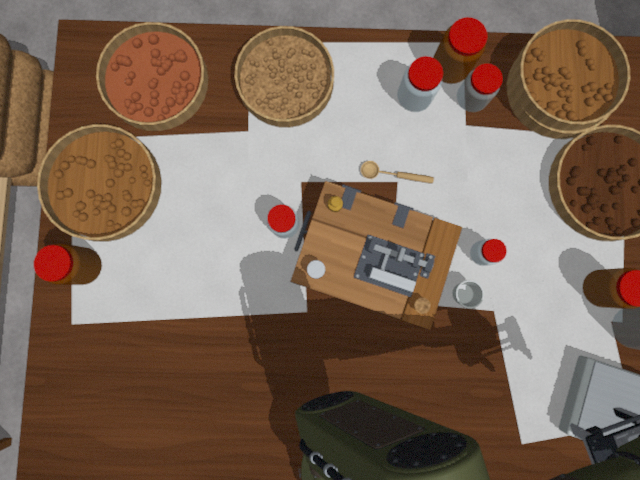

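View pics/scene0.png

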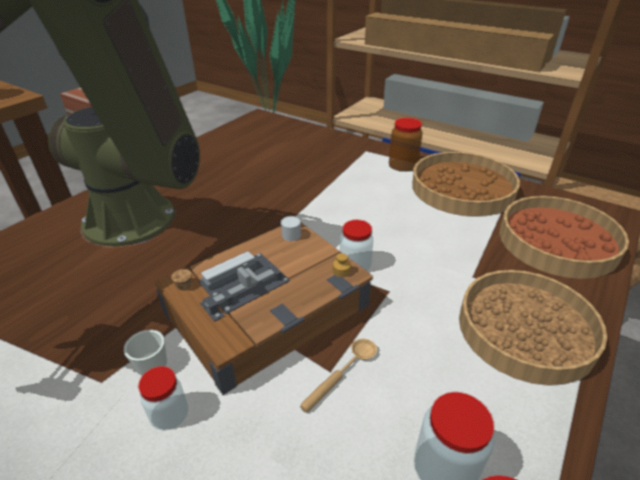

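Top view: the chest is centred near (378,255). The light press bar runs about (365,272)–(415,290), the tab is near (398,257), and the tin, weight and stopper sit at (316,270), (335,204) and (421,305). Next I'll enlarge the bolt and measure it.

```bash
cat > h.py <<'E'
import numpy as np
from station import cams
def ray(n,uv,z):
    c=cams.get_calibration(n);V=c["view"];R=V[:3,:3];o=-R.T@V[:3,3]
    uv=np.atleast_2d(uv).astype(float)
    d=np.c_[(uv[:,0]-c["cx"])/c["fx"],(uv[:,1]-c["cy"])/c["fy"],np.ones(len(uv))]@R
    return o+d*((z-o[2])/d[:,2])[:,None]
def cloud(n,d):
    c=cams.get_calibration(n);V=c["view"];v,u=np.mgrid[:480,:640]
    P=np.stack([(u-c["cx"])/c["fx"]*d,(v-c["cy"])/c["fy"]*d,d],-1)
    return (P-V[:3,3])@V[:3,:3]
def proj(n,p):
    c=cams.get_calibration(n);q=np.atleast_2d(p)@c["view"][:3,:3].T+c["view"][:3,3]
    return np.c_[q[:,0]/q[:,2]*c["fx"]+c["cx"],q[:,1]/q[:,2]*c["fy"]+c["cy"]]
E
python3 - <<'E'
from h import *
import cv2
f=np.load("top0.npz");g=np.load("scene0.npz")
a=cv2.resize(f["p"][225:310,345:445],(800,680),interpolation=cv2.INTER_CUBIC)[:580]
b=cv2.resize(g["p"][230:330,190:300],None,fx=5.4,fy=5.4,interpolation=cv2.INTER_CUBIC)
cv2.imwrite("pics/top1.png",a[:,:,::-1]);cv2.imwrite("pics/scene1.png",b[:,:,::-1])
W=cloud("top",f["d"])
# lid height, bar pixels (bright, low sat, z ~ .124)
print("lid z",np.median(W[215:225,345:360,2]))
hsv=cv2.cvtColor(f["p"],cv2.COLOR_RGB2HSV)
m=((hsv[...,1]<40)&(hsv[...,2]>140)).astype(np.uint8);m[:240]=0;m[310:]=0;m[:,:350]=0;m[:,430:]=0
n,l,s,c=cv2.connectedComponentsWithStats(m);i=1+s[1:,4].argmax();print(s[i])
cn=max(cv2.findContours((l==i).astype(np.uint8),0,1)[0],key=len)
box=cv2.boxPoints(cv2.minAreaRect(cn));print(box,"z bar",np.median(W[l==i][:,2]))
P=ray("top",box,.124);print(P.round(4), np.linalg.norm(np.diff(P,axis=0),axis=1))
# tab top: height >.138
h=np.zeros((480,640),bool);h[230:285,350:435]=W[230:285,350:435,2]>.134
print("tab",W[h].mean(0),h.sum(),np.argwhere(h).mean(0),W[h][:,2].max())
E
```

```text
lid z 0.09036569935970118
[370 245  46  47 622]
[[364.57907 275.4612 ]
 [375.2418  244.29321]
 [423.04214 260.64597]
 [412.37943 291.81396]] z bar 0.12374959319886183
[[ 0.492  -0.0198  0.124 ]
 [ 0.5681 -0.0442  0.124 ]
 [ 0.5317 -0.1605  0.124 ]
 [ 0.4561 -0.1353  0.124 ]] [0.07993238 0.12179592 0.07970127]
tab [ 0.52675008 -0.06753387  0.35617134] 100 [255.14 399.25] 1.25452266845716
```

View pics/top1.png

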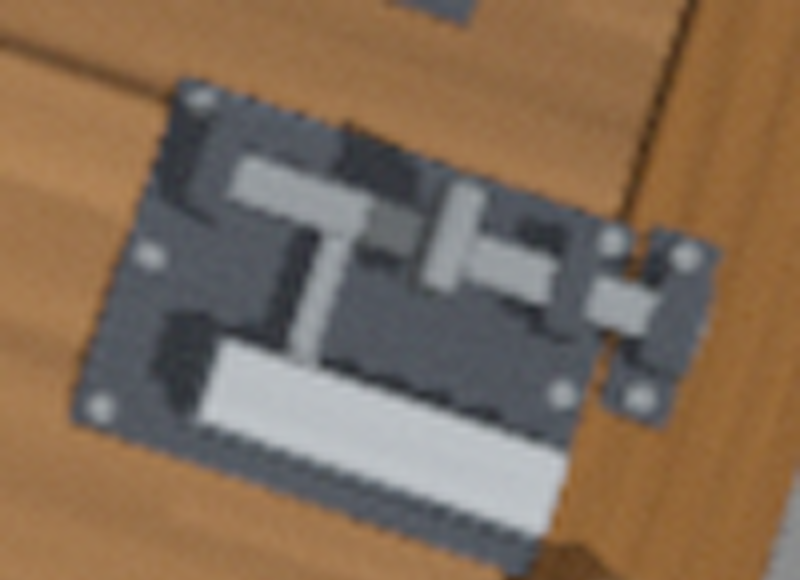

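View pics/scene1.png

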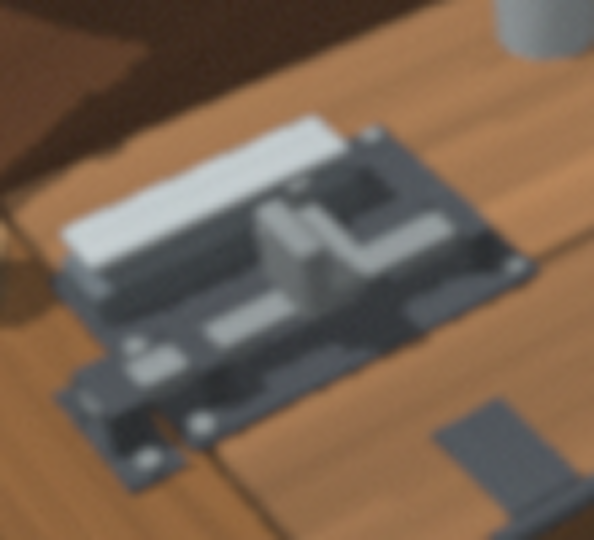

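Enlarged views: bar corners are clear at (222,342), (568,455), (545,535) and (200,415) in the ×8 crop. The tab top spans (455,183)–(447,292). The keeper is at right, so plate +y points left in the image. Now the plate frame and the moves.

```bash
cat >> h.py <<'E'
def plate():
    q=lambda a:(np.array(a)+.5)/8-.5+[345,225]
    B=ray("top",q([(222,342),(568,455),(545,535),(200,415)]),.124)
    T=ray("top",q([(455,183),(487,190),(447,292),(420,283)]),.146)
    return B,T
E
python3 - <<'E'
from h import *
from station import get_obs
import cv2
B,T=plate();bc=B.mean(0);tc=T.mean(0)
ey=(B[0]+B[3]-B[1]-B[2]);print("bar len",np.linalg.norm(ey)/2,"w",np.linalg.norm(B[0]-B[3]),"ang y",np.arctan2(ey[1],ey[0]))
f=np.load("top0.npz");hsv=cv2.cvtColor(f["p"],cv2.COLOR_RGB2HSV)
m=((hsv[...,1]<45)&(hsv[...,2]>185)).astype(np.uint8);m[:240]=0;m[310:]=0;m[:,:350]=0;m[:,430:]=0
n,l,s,c=cv2.connectedComponentsWithStats(m);i=1+s[1:,4].argmax()
cn=max(cv2.findContours((l==i).astype(np.uint8),0,1)[0],key=len);P=ray("top",cv2.boxPoints(cv2.minAreaRect(cn)),.124)
print(s[i],P.round(4),P.mean(0),np.linalg.norm(np.diff(P,axis=0),axis=1))
# lid edge direction: chest top points in depth
W=cloud("top",f["d"]);k=np.zeros((480,640),np.uint8);k[170:340,280:470]=abs(W[170:340,280:470,2]-.09)<.006
k=cv2.morphologyEx(k,cv2.MORPH_OPEN,np.ones((5,5)))
cn=max(cv2.findContours(k,0,1)[0],key=cv2.contourArea)
C=ray("top",cn[:,0],.09)[:,:2].astype(np.float32);r=cv2.minAreaRect(C);print("chest",r)
# scene check of the bar centre/tab
g=np.load("scene0.npz")["p"]
q=lambda a:(np.array(a)+.5)/5.4-.5+[190,230]
SB=ray("scene",q([(62,235),(318,117),(347,150),(88,270)]),.124);ST=ray("scene",q([(260,205),(278,200),(325,245),(305,255)]),.146)
print("scene bar",SB.mean(0),"ang",np.arctan2(*(SB[1]+SB[2]-SB[0]-SB[3])[1::-1]),"tab",ST.mean(0))
print("top bar",bc,"tab",tc,"tab-bar", tc-bc)
E
```

```text
bar len 0.10920213895873122 w 0.02299914632301821 ang y 1.273670193501653
[371 269  44  22 406] [[ 0.4891 -0.0339  0.124 ]
 [ 0.5103 -0.0405  0.124 ]
 [ 0.4799 -0.1407  0.124 ]
 [ 0.4589 -0.1338  0.124 ]] [ 0.48456674 -0.08720842  0.124     ] [0.02213384 0.10466539 0.02208062]
chest ((0.5495539903640747, -0.053486138582229614), (0.3643777072429657, 0.2750861346721649), 72.63716888427734)
scene bar [ 0.48848903 -0.09009359  0.124     ] ang 1.268000922528031 tab [ 0.54710311 -0.10463824  0.146     ]
top bar [ 0.48503454 -0.08715099  0.124     ] tab [ 0.54409879 -0.10343575  0.146     ] tab-bar [ 0.05906425 -0.01628475  0.022     ]
```

```bash
python3 -m handwheel '[{"fingers":0.5,"x":-0.013,"y":0,"z":0.022,"spin":-2.5},{"fingers":0.05,"x":-0.033,"y":0,"z":0.055,"spin":-7},{"fingers":0.05,"x":-0.055,"y":0,"z":0.091,"spin":-13},{"fingers":0.05,"x":-0.077,"y":0,"z":0.128,"spin":-19},{"fingers":0.05,"x":-0.099,"y":0,"z":0.165,"spin":-25},{"fingers":0.05,"x":-0.121,"y":0,"z":0.202,"spin":-31},{"fingers":0.05,"x":-0.143,"y":0,"z":0.239,"spin":-37},{"fingers":0.05,"x":-0.165,"y":0,"z":0.276,"spin":-43},{"fingers":0.05,"x":-0.181,"y":0,"z":0.302,"spin":-48},{"fingers":0.05,"x":-0.19,"y":0,"z":0.317,"spin":-52.3}]'
cat >> h.py <<'E'
def plan(yaw_t=-0.301,z=.2,py=-.031,px=-.001):
    from station import get_obs
    o=get_obs();p=o["ee_pos"];yaw=o["eef_rot"][2]
    ex=np.array([np.cos(yaw_t),np.sin(yaw_t)]);ey=np.array([-ex[1],ex[0]])
    t=np.array([.516,-.0963])+ex*(px+.001)+ey*(py+.0095);d=t-p[:2]
    print("t",o["time_s"],"pos",p,"rot",o["eef_rot"],"F",o["force"],"w",o["grip_width"])
    print("plate xy now",[(p[:2]-np.array([.516,-.0963]))@ex-.001,(p[:2]-np.array([.516,-.0963]))@ey-.0095])
    print("x",d@[np.cos(yaw),np.sin(yaw)],"y",p[2]-z,"z",d@[-np.sin(yaw),np.cos(yaw)],"spin",np.degrees(yaw-yaw_t))
E
python3 -c "from h import *;plan()"
```

```text
time_s: 1.1
ee_pos: [0.4238, -0.2246, 0.2027]
eef_rot: [-1.57, 0.0, -0.296]
force: [0.2, -0.3, 1.0]
grip_width: 0.0492
t 1.1 pos [ 0.42376597 -0.22462313  0.20273021] rot [-1.57047142e+00  4.44947787e-04 -2.95775018e-01] F [ 0.15189829 -0.27832837  0.95753428] w 0.04922018366849392
plate xy now [np.float64(-0.05104257923625473), np.float64(-0.1593989037024783)]
x 0.050712775000050475 y 0.002730213531776271 z 0.12813568066861544 spin 0.2993693926076148
```

```bash
python3 -m handwheel '[{"fingers":0.05,"x":0.004,"y":0,"z":0.01,"spin":0.3},{"fingers":0.05,"x":0.012,"y":0,"z":0.03,"spin":0.3},{"fingers":0.05,"x":0.022,"y":0,"z":0.055,"spin":0.3},{"fingers":0.05,"x":0.032,"y":0.005,"z":0.08,"spin":0.3},{"fingers":0.05,"x":0.041,"y":0.01,"z":0.103,"spin":0.3},{"fingers":0.05,"x":0.047,"y":0.02,"z":0.118,"spin":0.3},{"fingers":0.05,"x":0.05,"y":0.026,"z":0.126,"spin":0.3},{"fingers":0.05,"x":0.051,"y":0.03,"z":0.128,"spin":0.3},{"fingers":0.05,"x":0.051,"y":0.03,"z":0.128,"spin":0.3},{"fingers":0.05,"x":0.051,"y":0.03,"z":0.128,"spin":0.3}]'
python3 - <<'E'
from h import *
import cv2
plan(z=.146)
p,_=cams.camera("top");q,_=cams.camera("scene")
a=cv2.resize(p[215:320,340:450],(550,525),interpolation=3);b=cv2.resize(q[190:330,180:310],(490,525),interpolation=3)
b=cv2.resize(b,(250,268)) if 0 else b[:, :]
cv2.imwrite("pics/m2.png",cv2.resize(np.hstack([a,b]),(800,404))[:,:,::-1])
E
```

```text
time_s: 2.1
ee_pos: [0.5092, -0.1202, 0.1731]
eef_rot: [-1.571, -0.0, -0.307]
force: [0.4, 0.4, -0.0]
grip_width: 0.0497
t 2.1 pos [ 0.50917025 -0.12015975  0.17311515] rot [-1.57087954e+00 -8.02398297e-05 -3.07455994e-01] F [ 0.43863438  0.37713078 -0.02880034] w 0.04971594820861508
plate xy now [np.float64(-0.00044886070808433784), np.float64(-0.03431187766289128)]
x -0.0005725091207325736 y 0.02711515200011319 z 0.0033082505164708374 spin -0.3699012207047982
```

View pics/m2.png

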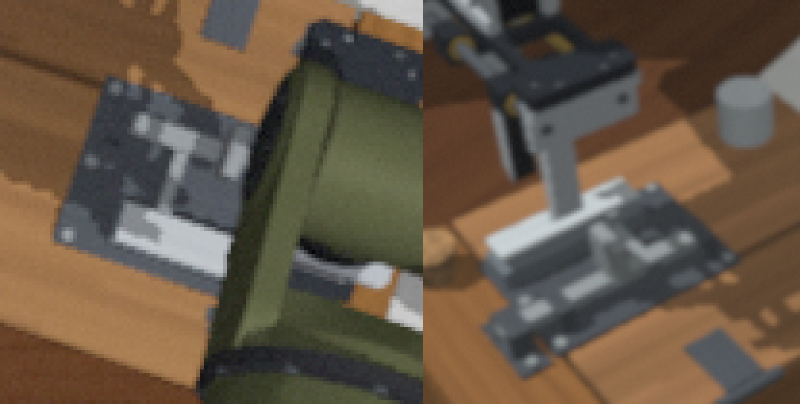

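Views agree: the tips hang over the bar and just behind the tab on its −y side. Descending to just above the bar.

```bash
python3 -m handwheel '[{"fingers":0.05,"x":0,"y":0.004,"z":0.001,"spin":0},{"fingers":0.05,"x":0,"y":0.01,"z":0.001,"spin":0},{"fingers":0.05,"x":0,"y":0.016,"z":0.001,"spin":0},{"fingers":0.05,"x":0,"y":0.021,"z":0.001,"spin":0},{"fingers":0.05,"x":0,"y":0.025,"z":0.001,"spin":0},{"fingers":0.05,"x":0,"y":0.027,"z":0.001,"spin":0},{"fingers":0.05,"x":0,"y":0.027,"z":0.001,"spin":0},{"fingers":0.05,"x":0,"y":0.027,"z":0.001,"spin":0},{"fingers":0.05,"x":0,"y":0.027,"z":0.001,"spin":0},{"fingers":0.05,"x":0,"y":0.027,"z":0.001,"spin":0}]'
python3 - <<'E'
from h import *
plan(z=.1355)
E
```

```text
time_s: 3.2
ee_pos: [0.5098, -0.1186, 0.1461]
eef_rot: [-1.571, -0.0, -0.306]
force: [0.3, -0.3, 0.3]
grip_width: 0.0496
t 3.2 pos [ 0.50981399 -0.11855366  0.14611926] rot [-1.57081261e+00 -3.02644890e-04 -3.06432957e-01] F [ 0.31688138 -0.30416192  0.25909544] w 0.04963938922140238
plate xy now [np.float64(-0.0003102250108842277), np.float64(-0.03258714209807017)]
x -0.0006983876422024633 y 0.01061925549492207 z 0.0015833711745182016 spin -0.31128553394335995
```

```bash
python3 -m handwheel '[{"fingers":0.05,"x":0,"y":0.001,"z":0,"spin":0},{"fingers":0.05,"x":0,"y":0.002,"z":0,"spin":0},{"fingers":0.05,"x":0,"y":0.003,"z":0,"spin":0},{"fingers":0.05,"x":0,"y":0.005,"z":0,"spin":0},{"fingers":0.05,"x":0,"y":0.007,"z":0,"spin":0},{"fingers":0.05,"x":0,"y":0.008,"z":0,"spin":0},{"fingers":0.05,"x":0,"y":0.009,"z":0,"spin":0},{"fingers":0.05,"x":0,"y":0.01,"z":0,"spin":0},{"fingers":0.05,"x":0,"y":0.01,"z":0,"spin":0},{"fingers":0.05,"x":0,"y":0.01,"z":0,"spin":0}]'
python3 - <<'E'
from h import *
from station import get_obs
plan(z=.1355); print(get_obs()["moment"])
import cv2
q,_=cams.camera("scene")
cv2.imwrite("pics/s3.png",cv2.resize(q[210:330,180:310],(650,600),interpolation=2)[:,:,::-1])
E
```

```text
time_s: 4.2
ee_pos: [0.5098, -0.1185, 0.136]
eef_rot: [-1.571, -0.0, -0.306]
force: [-0.8, -0.1, 0.2]
grip_width: 0.0493
t 4.2 pos [ 0.50975387 -0.11852928  0.1359818 ] rot [-1.57079967e+00 -3.38190117e-05 -3.06429222e-01] F [-0.76544189 -0.14801994  0.18527057] w 0.049257623260707845
plate xy now [np.float64(-0.0003748686437867717), np.float64(-0.032581684435172904)]
x -0.000633709416709204 y 0.00048179580176385683 z 0.001578267163747422 spin -0.31107150864003086
[-0.03190213 -0.05521051  0.05996923]
```

View pics/s3.png

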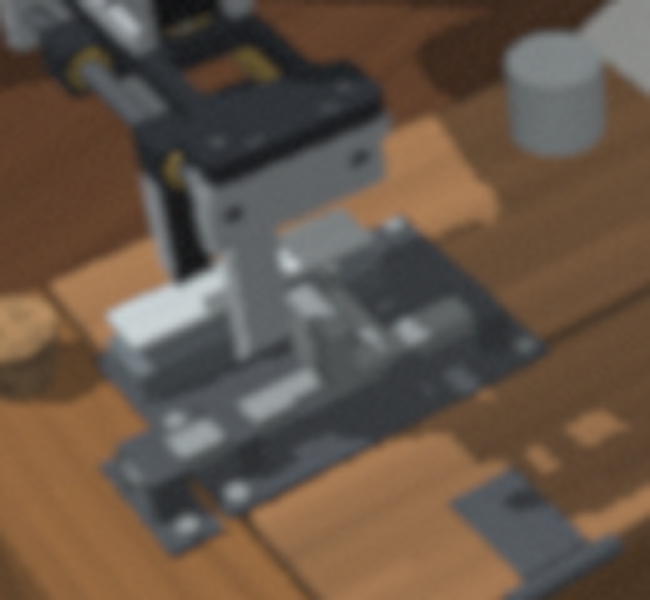

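Run:
```python
from h import *
from station import get_obs
o=get_obs();p=o["ee_pos"];y=o["eef_rot"][2]
ex=np.array([np.cos(y),np.sin(y),0]);ey=np.array([-np.sin(y),np.cos(y),0])
for s in(1,-1):
    c=p+ex*s*.031+[0,0,-.019]
    P=[c+ex*a+ey*b for a,b in((.006,-.008),(.006,.008),(-.006,.008),(-.006,-.008))]
    print(s,((proj("scene",P)-[180,210])*5).round())
ex=np.array([.955,-.2965,0]);ey=np.array([.2965,.955,0]);o=np.array([.516,-.0963,0])+ex*.001+ey*.0095
f=lambda x,y,z:o+ex*x+ey*y+[0,0,.09+z]
print("bar up/down corners",((proj("scene",[f(x,y,z) for z in(.034,.026) for x,y in((-.045,-.065),(-.019,-.065),(-.019,.045),(-.045,.045))])-[180,210])*5).round())
print("tab top",((proj("scene",[f(x,y,.056) for x,y in((.013,-.015),(.047,-.015),(.047,-.003),(.013,-.003))])-[180,210])*5).round())
```

```text
1 [[260. 406.]
 [297. 389.]
 [281. 372.]
 [245. 390.]]
-1 [[184. 322.]
 [219. 306.]
 [205. 290.]
 [170. 307.]]
bar up/down corners [[103. 309.]
 [133. 344.]
 [372. 232.]
 [340. 201.]
 [106. 324.]
 [136. 359.]
 [374. 246.]
 [342. 216.]]
tab top [[279. 290.]
 [324. 336.]
 [351. 323.]
 [306. 278.]]
```

The wrist force shows no contact, and the near fingertip appears at crop (243,356) rather than the predicted (260,400). I'll check it with depth.

Run:
```python
from h import *
import cv2
q,d=cams.camera("scene");np.savez("s4.npz",p=q,d=d);W=cloud("scene",d)
ex=np.array([.955,-.2965]);ey=np.array([.2965,.955]);o=np.array([.516,-.0963])+ex*.001+ey*.0095
X=(W[...,:2]-o)@ex*1000;Y=(W[...,:2]-o)@ey*1000;Z=(W[...,2]-.09)*1000
for r in range(258,294,2): print(r,[f"{X[r,c]:.0f},{Y[r,c]:.0f},{Z[r,c]:.0f}" for c in range(212,244,3)])
```

```text
258 ['625,-291,620', '-23,-38,70', '-24,-32,66', '75,-66,148', '83,-64,152', '83,-59,149', '39,-35,108', '38,-28,104', '-39,13,34', '-34,17,34', '-31,22,33']
260 ['-33,-41,60', '-22,-39,66', '-22,-33,63', '-22,-28,60', '81,-64,146', '40,-41,108', '36,-34,102', '39,-29,101', '-33,9,33', '-29,14,33', '-26,19,33']
262 ['-97,-18,1', '-25,-39,59', '-22,-34,59', '-22,-28,55', '-42,-14,34', '39,-42,102', '40,-36,100', '38,-30,96', '38,-24,93', '-23,10,34', '-20,16,34']
264 ['-94,-20,-2', '-25,-40,54', '-23,-35,53', '-24,-28,49', '-38,-16,33', '38,-42,98', '37,-36,93', '36,-29,89', '38,-24,88', '-19,8,33', '-18,14,30']
266 ['-88,-23,-2', '-24,-41,51', '-21,-36,50', '-36,-24,33', '-29,-20,36', '36,-42,91', '40,-38,92', '40,-32,89', '39,-26,84', '-28,12,19', '-24,16,19']
268 ['-43,-41,33', '-40,-36,31', '-35,-31,33', '-32,-26,32', '-25,-23,35', '35,-42,86', '39,-38,86', '38,-32,82', '40,-26,80', '17,-10,56', '20,-5,55']
270 ['-36,-44,34', '-32,-40,34', '-29,-35,34', '-26,-30,32', '-22,-25,33', '34,-42,80', '38,-38,80', '39,-33,78', '39,-27,75', '22,-13,56', '24,-8,55']
272 ['-31,-47,33', '-27,
[... 911 characters left out ...]
-18,-51,12', '-18,-45,9', '-18,-38,5', '-15,-33,4', '-13,-28,2', '-8,-23,3', '-5,-19,3', '-2,-13,2', '2,-9,2', '26,-13,23']
286 ['-17,-58,12', '-17,-52,8', '-18,-45,3', '-15,-41,3', '-9,-37,5', '-10,-30,1', '-4,-26,3', '1,-22,4', '23,-25,22', '26,-20,21', '30,-15,21']
288 ['-18,-59,6', '-17,-53,4', '-12,-49,4', '-9,-44,4', '-8,-38,1', '-3,-34,2', '0,-29,1', '24,-32,21', '28,-28,22', '30,-23,20', '36,-19,22']
290 ['-15,-61,4', '-13,-55,2', '-9,-51,3', '15,-54,22', '21,-50,25', '4,-37,4', '24,-39,20', '30,-35,22', '33,-31,22', '35,-26,21', '36,-20,18']
292 ['-10,-63,4', '-7,-58,3', '-3,-54,3', '22,-57,24', '24,-52,22', '28,-48,23', '31,-43,22', '34,-38,22', '39,-34,23', '23,-21,3', '30,-18,6']
```

Depth shows the bar still up (33 mm) and the tips about 50–55 mm above the lid, so they stand higher than the stated 19 mm offset implies. I'll go down in small steps by force.

```bash
python3 -m handwheel '[{"fingers":0.05,"x":-0.001,"y":0.002,"z":0,"spin":0},{"fingers":0.05,"x":-0.001,"y":0.004,"z":0,"spin":0},{"fingers":0.05,"x":-0.001,"y":0.006,"z":0,"spin":0},{"fingers":0.05,"x":-0.001,"y":0.008,"z":0,"spin":0},{"fingers":0.05,"x":-0.001,"y":0.01,"z":0,"spin":0},{"fingers":0.05,"x":-0.001,"y":0.012,"z":0,"spin":0},{"fingers":0.05,"x":-0.001,"y":0.013,"z":0,"spin":0},{"fingers":0.05,"x":-0.001,"y":0.014,"z":0,"spin":0},{"fingers":0.05,"x":-0.001,"y":0.014,"z":0,"spin":0},{"fingers":0.05,"x":-0.001,"y":0.014,"z":0,"spin":0}]'
python3 - <<'E'
from h import *
import cv2
plan(z=.113)
q,d=cams.camera("scene");np.savez("s5.npz",p=q,d=d);W=cloud("scene",d)
ex=np.array([.955,-.2965]);ey=np.array([.2965,.955]);o=np.array([.516,-.0963])+ex*.001+ey*.0095
X=(W[...,:2]-o)@ex*1000;Y=(W[...,:2]-o)@ey*1000;Z=(W[...,2]-.09)*1000
near=(X>22)&(X<44)&(Y>-48)&(Y<-20)&(Z>27)&(Z<90)
far=(X<-15)&(X>-42)&(Y>-48)&(Y<-20)&(Z>37)&(Z<90)
for k in(near,far):
    print(k.sum(),"Zmin pct",np.percentile(Z[k],[0,3,10]),"X",np.percentile(X[k],[3,50,97]),"Y",np.percentile(Y[k],[3,97]))
cv2.imwrite("pics/s5.png",cv2.resize(q[210:330,180:310],(650,600),interpolation=2)[:,:,::-1])
E
```

```text
time_s: 5.3
ee_pos: [0.5088, -0.1183, 0.122]
eef_rot: [-1.571, -0.0, -0.306]
force: [-0.8, 0.6, -0.1]
grip_width: 0.0493
t 5.3 pos [ 0.50884092 -0.11825609  0.12200608] rot [-1.57080029e+00 -1.10611717e-04 -3.06421147e-01] F [-0.83400909  0.62686445 -0.0967927 ] w 0.04934373126790143
plate xy now [np.float64(-0.0013277706907625405), np.float64(-0.03259144335212196)]
x 0.0003191384682429195 y 0.0090060808859517 z 0.001593196851247114 spin -0.3106088445299391
219 Zmin pct [34.43428453 43.78325373 46.55309237] X [27.27731441 36.8235009  38.71319825] Y [-42.59143692 -23.94949163]
153 Zmin pct [37.16728352 39.56056962 41.31850264] X [-34.1883493  -24.85290634 -22.67873919] Y [-42.29911436 -26.86638681]
```

View pics/s5.png

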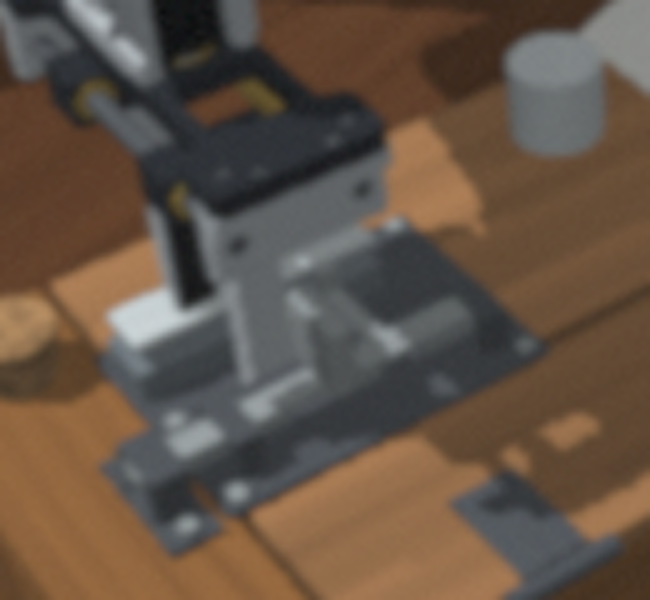

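Run:
```python
from h import *
W=cloud("scene",np.load("s5.npz")["d"])
ex=np.array([.955,-.2965]);ey=np.array([.2965,.955]);o=np.array([.516,-.0963])+ex*.001+ey*.0095
X=(W[...,:2]-o)@ex*1000;Y=(W[...,:2]-o)@ey*1000;Z=(W[...,2]-.09)*1000
for r in range(244,270,2): print(r,[f"{X[r,c]:.0f},{Y[r,c]:.0f},{Z[r,c]:.0f}" for c in range(222,262,4)])
```

```text
244 ['74,-60,174', '76,-54,172', '81,-49,173', '86,-44,173', '88,-38,172', '87,-31,168', '88,-24,165', '87,-16,160', '86,-8,156', '-91,95,-1']
246 ['79,-62,174', '83,-57,174', '87,-52,174', '89,-46,172', '89,-39,169', '89,-32,165', '87,-23,159', '87,-16,156', '80,-5,146', '-81,90,1']
248 ['85,-65,175', '88,-60,174', '88,-53,170', '88,-46,168', '90,-40,165', '86,-31,159', '88,-25,156', '81,-14,147', '83,-7,145', '-76,86,0']
250 ['86,-66,172', '88,-61,170', '89,-54,167', '86,-46,162', '87,-39,159', '80,-28,149', '81,-22,147', '81,-14,142', '81,-7,139', '-73,84,-2']
252 ['84,-66,167', '88,-61,166', '88,-55,163', '86,-46,157', '79,-36,148', '81,-29,146', '83,-23,144', '82,-15,139', '81,-7,135', '-65,79,-1']
254 ['83,-67,162', '87,-61,162', '85,-54,157', '81,-45,150', '81,-38,146', '80,-30,141', '80,-22,138', '80,-15,133', '-66,69,-2', '-52,71,6']
256 ['82,-67,157', '87,-62,158', '80,-52,148', '80,-45,145', '80,-38,141', '80,-30,137', '80,-23,133', '-25,38,34', '-55,63,2', '-49,69,3']
258 ['79,-66,150', '80,-60,148', '79,-52,143', '81,-46,141', '81,-39,137', '80,-31,133', '-27,29,33', '-20,35,34', '-22,45,28', '-45,66,2']
260 ['80,-67,147', '83,-61,146', '82,-54,142', '81,-46,137', '80,-39,133', '-25,19,34', '-20,25,34', '-19,34,30', '-24,46,20', '-37,62,4']
262 ['78,-67,142', '81,-61,141', '80,-54,136', '81,-47,133', '-24,9,35', '-19,15,34', '-18,24,31', '-24,35,20', '-19,42,20', '-33,59,2']
264 ['73,-66,133', '82,-62,137', '81,-55,133', '39,-29,91', '-20,6,33', '-19,14,29', '-15,21,29', '-20,33,18', '-19,42,15', '-27,55,2']
266 ['-23,-27,43', '79,-62,131', '38,-37,90', '38,-29,85', '-21,6,28', '-22,15,21', '-13,20,25', '-16,30,18', '-19,41,9', '-21,51,3']
268 ['-22,-28,40', '31,-42,83', '37,-37,84', '36,-29,79', '13,-11,54', '20,-5,55', '-15,20,18', '-17,30,11', '-18,40,5', '-16,48,2']
```

```bash
python3 -m handwheel '[{"fingers":0.05,"x":0,"y":0.001,"z":0,"spin":0},{"fingers":0.05,"x":0,"y":0.002,"z":0,"spin":0},{"fingers":0.05,"x":0,"y":0.003,"z":0,"spin":0},{"fingers":0.05,"x":0,"y":0.004,"z":0,"spin":0},{"fingers":0.05,"x":0,"y":0.005,"z":0,"spin":0},{"fingers":0.05,"x":0,"y":0.006,"z":0,"spin":0},{"fingers":0.05,"x":0,"y":0.006,"z":0,"spin":0},{"fingers":0.05,"x":0,"y":0.006,"z":0,"spin":0},{"fingers":0.05,"x":0,"y":0.006,"z":0,"spin":0},{"fingers":0.05,"x":0,"y":0.006,"z":0,"spin":0}]'
cat >> h.py <<'E'
def look(save=None):
    q,d=cams.camera("scene");W=cloud("scene",d)
    if save:
        import cv2;cv2.imwrite(save,cv2.resize(q[210:330,180:310],(650,600),interpolation=2)[:,:,::-1])
    ex=np.array([.955,-.2965]);ey=np.array([.2965,.955]);o=np.array([.516,-.0963])+ex*.001+ey*.0095
    X=(W[...,:2]-o)@ex*1000;Y=(W[...,:2]-o)@ey*1000;Z=(W[...,2]-.09)*1000
    for nm,k in(("near",(X>22)&(X<44)&(Y>-48)&(Y<-18)&(Z>26)&(Z<90)),("far",(X<-15)&(X>-42)&(Y>-48)&(Y<-20)&(Z>37)&(Z<90)),
      ("bar",(X<-22)&(X>-42)&(Y>25)&(Y<42)&(Z>22)&(Z<38)),("bar-",(X<-22)&(X>-42)&(Y>-62)&(Y<-48)&(Z>22)&(Z<38)),("tab",(X>15)&(X<45)&(Y>-22)&(Y<45)&(Z>50)&(Z<60))):
        if k.sum(): print(nm,k.sum(),"Z",np.percentile(Z[k],[1,10,50]).round(1),"X",np.percentile(X[k],[3,50,97]).round(1),"Y",np.percentile(Y[k],[3,50,97]).round(1))
E
python3 -c "
from h import *
plan();look();from station import get_obs;print(get_obs()['moment'])"
```

```text
time_s: 6.35
ee_pos: [0.5089, -0.1183, 0.116]
eef_rot: [-1.571, -0.0, -0.306]
force: [0.3, -0.2, 4.2]
grip_width: 0.049
t 6.35 pos [ 0.50885772 -0.11826815  0.11602743] rot [-1.57080084e+00 -2.25554956e-04 -3.06451605e-01] F [ 0.28766738 -0.20883342  4.17268332] w 0.04903834581175424
plate xy now [np.float64(-0.0013081515612529992), np.float64(-0.032597978293757726)]
x 0.00029943547945659283 y -0.08397257254630097 z 0.0015996344600145778 spin -0.31235393554199903
near 229 Z [34.9 41.4 61.8] X [28.2 36.9 38.9] Y [-42.7 -35.2 -24.3]
far 126 Z [37.9 40.8 54.5] X [-35.1 -24.8 -22.4] Y [-42.3 -38.  -27.8]
bar 13 Z [25.4 26.5 27.9] X [-27.2 -24.2 -22.3] Y [25.9 33.7 40.9]
bar- 47 Z [25.5 26.4 27.6] X [-41.2 -32.6 -23.1] Y [-61.1 -55.2 -48.9]
tab 67 Z [51.4 53.2 54.8] X [17.6 30.2 44.4] Y [-14.1  -9.3  -3. ]
[-0.12472965  0.04264914  0.06065602]
```

Contact: 4.2 N, with the bar at about 27 mm. A further 1.5 mm should bring it nearly right down.

```bash
python3 -m handwheel '[{"fingers":0.05,"x":0,"y":0.0005,"z":0,"spin":0},{"fingers":0.05,"x":0,"y":0.001,"z":0,"spin":0},{"fingers":0.05,"x":0,"y":0.0015,"z":0,"spin":0},{"fingers":0.05,"x":0,"y":0.0015,"z":0,"spin":0},{"fingers":0.05,"x":0,"y":0.0015,"z":0,"spin":0},{"fingers":0.05,"x":0,"y":0.0015,"z":0,"spin":0},{"fingers":0.05,"x":0,"y":0.0015,"z":0,"spin":0},{"fingers":0.05,"x":0,"y":0.0015,"z":0,"spin":0},{"fingers":0.05,"x":0,"y":0.0015,"z":0,"spin":0},{"fingers":0.05,"x":0,"y":0.0015,"z":0,"spin":0}]'
python3 -c "
from h import *
look();from station import get_obs;print(get_obs()['moment'])"
```

```text
time_s: 7.4
ee_pos: [0.5088, -0.1182, 0.1144]
eef_rot: [-1.571, -0.0, -0.306]
force: [1.5, -1.4, 3.9]
grip_width: 0.0492
near 232 Z [30.9 39.5 59.7] X [27.9 37.  39. ] Y [-42.6 -35.3 -24.2]
far 120 Z [37.3 39.3 54.1] X [-34.3 -25.1 -22.6] Y [-42.3 -38.1 -28. ]
bar 13 Z [24.1 25.  25.9] X [-27.  -24.  -22.2] Y [26.1 33.6 40.5]
bar- 44 Z [23.7 24.9 25.8] X [-41.  -32.4 -22.7] Y [-61.  -54.5 -48.3]
tab 75 Z [50.9 51.9 54.8] X [17.1 32.  43.8] Y [-14.2  -9.5  -3.4]
[-0.23590921 -0.07463804  0.03330262]
```

Bar at about 26 mm (right down). Pushing along +y.

```bash
python3 -m handwheel '[{"fingers":0.05,"x":0,"y":0,"z":0.004,"spin":0},{"fingers":0.05,"x":0,"y":0,"z":0.008,"spin":0},{"fingers":0.05,"x":0,"y":0,"z":0.011,"spin":0},{"fingers":0.05,"x":0,"y":0,"z":0.014,"spin":0},{"fingers":0.05,"x":0,"y":0,"z":0.017,"spin":0},{"fingers":0.05,"x":0,"y":0,"z":0.02,"spin":0},{"fingers":0.05,"x":0,"y":0,"z":0.023,"spin":0},{"fingers":0.05,"x":0,"y":0,"z":0.025,"spin":0},{"fingers":0.05,"x":0,"y":0,"z":0.025,"spin":0},{"fingers":0.05,"x":0,"y":0,"z":0.025,"spin":0}]'
python3 -c "
from h import *
plan();look()"
```

```text
time_s: 8.45
ee_pos: [0.5162, -0.0942, 0.1144]
eef_rot: [-1.571, 0.0, -0.306]
force: [-0.7, -3.3, 4.4]
grip_width: 0.0491
t 8.45 pos [ 0.51624341 -0.09417192  0.11440277] rot [-1.57101171e+00  3.78306791e-04 -3.06193015e-01] F [-0.73985584 -3.26261678  4.419515  ] w 0.04907412982058033
plate xy now [np.float64(-0.0013984597012756082), np.float64(-0.007395428827624566)]
x 0.0005210326612673414 y -0.08559722749420628 z -0.023602183698360847 spin -0.297537821724848
bar 7 Z [22.2 23.1 25.6] X [-25.6 -23.  -22.2] Y [34.  37.9 40.4]
bar- 46 Z [23.9 24.9 25.9] X [-40.4 -32.3 -23.4] Y [-61.5 -55.5 -48.6]
tab 86 Z [50.3 52.  55.2] X [23.1 37.1 44.2] Y [-17.1  -0.3  11.5]
```

```bash
python3 -m handwheel '[{"fingers":0.05,"x":0,"y":0,"z":0.003,"spin":0},{"fingers":0.05,"x":0,"y":0,"z":0.006,"spin":0},{"fingers":0.05,"x":0,"y":0,"z":0.009,"spin":0},{"fingers":0.05,"x":0,"y":0,"z":0.012,"spin":0},{"fingers":0.05,"x":0,"y":0,"z":0.015,"spin":0},{"fingers":0.05,"x":0,"y":0,"z":0.018,"spin":0},{"fingers":0.05,"x":0,"y":0,"z":0.021,"spin":0},{"fingers":0.05,"x":0,"y":0,"z":0.023,"spin":0},{"fingers":0.05,"x":0,"y":0,"z":0.023,"spin":0},{"fingers":0.05,"x":0,"y":0,"z":0.023,"spin":0}]'
python3 -c "
from h import *
plan();look()"
```

```text
time_s: 9.5
ee_pos: [0.5231, -0.0722, 0.1144]
eef_rot: [-1.571, 0.001, -0.306]
force: [-1.2, -3.2, 4.8]
grip_width: 0.0496
t 9.5 pos [ 0.5231099  -0.07222399  0.11436563] rot [-1.57100239e+00  5.64489849e-04 -3.06184531e-01] F [-1.15638842 -3.17223088  4.81832799] w 0.049644467350293334
plate xy now [np.float64(-0.0013477005892591695), np.float64(0.015601479316108608)]
x 0.0005893016352199762 y -0.08563436997898555 z -0.046599050352257136 spin -0.2970517292506653
bar 18 Z [24.3 24.7 25.7] X [-40.8 -31.9 -23.2] Y [26.3 31.3 36.1]
bar- 47 Z [24.  24.7 26.2] X [-41.7 -32.2 -23.3] Y [-61.4 -55.4 -48.9]
tab 78 Z [50.9 52.1 55.1] X [24.7 37.  44.3] Y [ 5.4 24.5 35.4]
```

Not at the stop yet (still 3 N). Small increments until the force rises.

```bash
python3 -m handwheel '[{"fingers":0.05,"x":0,"y":0,"z":0.0005,"spin":0},{"fingers":0.05,"x":0,"y":0,"z":0.001,"spin":0},{"fingers":0.05,"x":0,"y":0,"z":0.0015,"spin":0},{"fingers":0.05,"x":0,"y":0,"z":0.002,"spin":0},{"fingers":0.05,"x":0,"y":0,"z":0.002,"spin":0},{"fingers":0.05,"x":0,"y":0,"z":0.002,"spin":0},{"fingers":0.05,"x":0,"y":0,"z":0.002,"spin":0},{"fingers":0.05,"x":0,"y":0,"z":0.002,"spin":0},{"fingers":0.05,"x":0,"y":0,"z":0.002,"spin":0},{"fingers":0.05,"x":0,"y":0,"z":0.002,"spin":0}]'
```

```text
time_s: 10.55
ee_pos: [0.5234, -0.0716, 0.1144]
eef_rot: [-1.573, 0.001, -0.307]
force: [-4.9, -12.4, 6.5]
grip_width: 0.0492
```

```bash
python3 -m handwheel '[{"fingers":0.05,"x":0,"y":0,"z":0.0005,"spin":0},{"fingers":0.05,"x":0,"y":0,"z":0.001,"spin":0},{"fingers":0.05,"x":0,"y":0,"z":0.0015,"spin":0},{"fingers":0.05,"x":0,"y":0,"z":0.0015,"spin":0},{"fingers":0.05,"x":0,"y":0,"z":0.0015,"spin":0},{"fingers":0.05,"x":0,"y":0,"z":0.0015,"spin":0},{"fingers":0.05,"x":0,"y":0,"z":0.0015,"spin":0},{"fingers":0.05,"x":0,"y":0,"z":0.0015,"spin":0},{"fingers":0.05,"x":0,"y":0,"z":0.0015,"spin":0},{"fingers":0.05,"x":0,"y":0,"z":0.0015,"spin":0}]'; python3 -c "
from h import *
look('pics/s6.png')"
```

```text
time_s: 11.55
ee_pos: [0.5234, -0.0713, 0.1144]
eef_rot: [-1.575, 0.001, -0.308]
force: [-9.4, -22.0, 7.1]
grip_width: 0.0491
bar 21 Z [23.9 25.3 26.3] X [-40.6 -29.1 -22.7] Y [25.9 31.7 37. ]
bar- 45 Z [24.2 24.9 25.8] X [-41.4 -31.9 -22.5] Y [-61.3 -55.2 -48.6]
tab 79 Z [50.3 51.6 55. ] X [24.8 37.3 44.4] Y [ 7.  23.2 35.3]
```

At the stop (24 N against the bolt, bar still down). Back off slightly, then lift straight up.

```bash
python3 -m handwheel '[{"fingers":0.05,"x":0,"y":0,"z":-0.002,"spin":0},{"fingers":0.05,"x":0,"y":0,"z":-0.004,"spin":0},{"fingers":0.05,"x":0,"y":0,"z":-0.005,"spin":0},{"fingers":0.05,"x":0,"y":0,"z":-0.005,"spin":0},{"fingers":0.05,"x":0,"y":-0.004,"z":-0.005,"spin":0},{"fingers":0.05,"x":0,"y":-0.012,"z":-0.005,"spin":0},{"fingers":0.05,"x":0,"y":-0.024,"z":-0.005,"spin":0},{"fingers":0.05,"x":0,"y":-0.04,"z":-0.005,"spin":0},{"fingers":0.05,"x":0,"y":-0.06,"z":-0.005,"spin":0},{"fingers":0.05,"x":0,"y":-0.08,"z":-0.005,"spin":0}]' && python3 -m handwheel '[{"fingers":0.05,"x":0,"y":-0.02,"z":-0.01,"spin":0},{"fingers":0.05,"x":0,"y":-0.03,"z":-0.03,"spin":0},{"fingers":0.05,"x":0,"y":-0.03,"z":-0.06,"spin":0},{"fingers":0.05,"x":0,"y":-0.03,"z":-0.09,"spin":0},{"fingers":0.05,"x":0,"y":-0.03,"z":-0.12,"spin":0},{"fingers":0.05,"x":0,"y":-0.03,"z":-0.15,"spin":0},{"fingers":0.05,"x":0,"y":-0.03,"z":-0.18,"spin":0},{"fingers":0.05,"x":0,"y":-0.03,"z":-0.2,"spin":0},{"fingers":0.05,"x":0,"y":-0.03,"z":-0.2,"spin":0},{"fingers":0.05,"x":0,"y":-0.03,"z":-0.2,"spin":0}]'
python3 - <<'E'
from h import *
import cv2
look()
p,_=cams.camera("top");q,_=cams.camera("scene")
a=cv2.resize(p[170:330,270:500],(400,278),interpolation=2);b=cv2.resize(q[190:340,150:390],(400,250),interpolation=2)
cv2.imwrite("pics/f.png",cv2.resize(np.vstack([a,b]),(450,594))[:,:,::-1])
E
```

```text
time_s: 12.6
ee_pos: [0.5226, -0.0741, 0.1959]
eef_rot: [-1.571, 0.0, -0.306]
force: [-0.9, 0.3, -0.4]
grip_width: 0.0495
time_s: 13.6
ee_pos: [0.4624, -0.2644, 0.2249]
eef_rot: [-1.571, 0.0, -0.307]
force: [0.4, -0.6, -0.9]
grip_width: 0.0496
bar 48 Z [26.7 32.2 33.3] X [-41.3 -31.4 -22.5] Y [25.7 33.2 41. ]
bar- 48 Z [26.8 32.1 33.4] X [-41.2 -31.7 -22.8] Y [-61.4 -54.9 -48.5]
tab 70 Z [50.4 52.5 54.4] X [16.4 30.9 44. ] Y [24.9 29.1 35.4]
```

View pics/f.png

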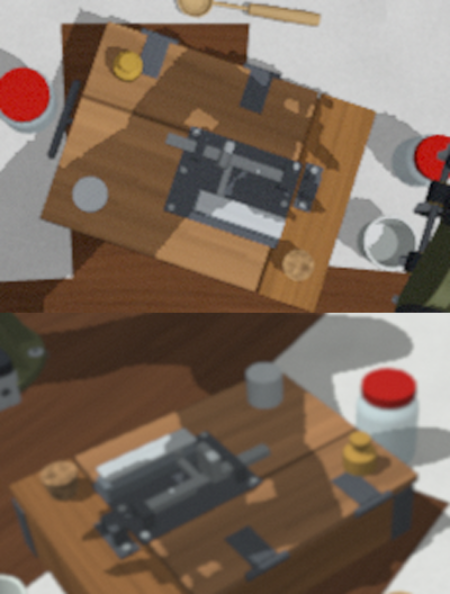

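The final view shows the bolt drawn out of the keeper, the bar up and all the bystanders in place. Handing in.

```bash
python3 -c "
from station import workorder;print(workorder.hand_in())"
```

```text
the job is handed in; nothing more can be done
None
```

The bolt is fully open and the catch has sprung up again, and I handed the job in at about 14 s. One fingertip held the catch bar down while the other pushed the tab until the bolt met its stop. I then backed off a few millimetres, lifted clear and moved away.

**Last checks (scene-camera depth and a final picture):**
- **Bolt:** the tab moved from y ≈ −9.3 to +29 mm on the plate. That is 38–39 mm, near the full 40 mm and past the 35 mm needed to lock. The push force rose to about 24 N at the stop.
- **Catch:** the bar stayed at about 26 mm in each check during the push, and is now back at 33.4 mm (34 mm is fully up).
- **Bystanders:** the final picture shows the tin, weight, stopper, jars, cup and spoon standing where they were. This was judged by eye, not measured.
- **Arm:** the wrist force is back to noise level (about 1 N), so the robot is touching nothing.

**What disagreed:** the fingertips stood about 20–25 mm higher than the stated "19 mm ahead of the TCP". The first press at the calculated height touched nothing. Depth showed the gap, so I lowered in small steps until the force and the bar height confirmed contact. I did not try to move the locked bolt to test the lock.

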